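Push the praline tray home into the row

TASK

The tray of square pralines has been left pulled back and askew on the marble display slab. Push it with your fingertips along the slab until its front edge sits flat against the front rail and its side rests against the tray of round truffles, leaving the free space beside the tray of chocolate sticks. Slide it only, never lift it; do not touch or spill the pralines, and leave the other two trays, the tongs and the jar where they are.

Things in the scene. Friction and masses are not known exactly. Their poses are not given: they have to be found in the camera images.
- display: marble display slab, 380 (x) by 560 (y) by 20 mm thick, fixed in the episode. Origin: centre of its underside, on the counter; top 20 mm above it. Its x axis points to the customers, away from the robot. Rigid brass rails, 26 mm high and 6 mm thick, stand on it along the customers' side (front rail, inner face at x = +170 mm) and both ends (inner faces at y = +260 and -260 mm); the robot's side is open
- rail_face (a point): middle of the front rail's inner face, 10 mm above the slab's top; axes as the slab. Small paper tickets hang on the outside of this rail
- praline_tray: the tray to push: steel, 150 (its x) by 110 (its y) mm, upright rim 18 mm high, loose, 0.5 to 0.9 kg filled, slid by 2 to 8 N. Full of flat square pralines. Starts 50 to 80 mm short of its place at the front rail, up to 0.3 rad askew, about midway between the other trays with at least 50 mm free each side. Origin: centre of its underside; its x axis points to the front rail
- front_left (a point): front left corner of that tray (its +x, +y corner), on the outside of the rim, 9 mm above its underside
- front_right (a point): front right corner of that tray (its +x, -y corner), likewise
- praline_layer: the packed bottom layer of square pralines, fast in the tray; fills it to within 2 mm of the rim's inside, top 20 mm above the tray's underside. Four loose ones lie on it, up to 35 mm above the tray's underside. Origin as the tray's
- truffle_tray: tray of round truffles heaped in two layers (47 mm high in all), same size of steel tray, 150 by 110 by 18 mm, 0.9 kg, loose; in one corner of the slab, left or right, against the front rail and an end rail (within 1 mm), which brace it. Origin: centre of its underside; axes parallel to the slab's
- stick_tray: the same tray filled with long thin chocolate sticks (31 mm high in all), 0.9 kg, loose, in the other corner in the same way. Origin: centre of its underside
- tongs: steel serving tongs lying flat on the slab, about 170 mm long and 40 mm wide, 16 mm high, on the robot's side of one of the corner trays. Origin: underside, on their centre line, 64 mm from the hinge end and 107 mm from the paddles; x runs along them to the paddles
- jar: small lidded amber glass jar, 56 mm across and 65 mm high, on the robot's side of the other corner tray. Origin: centre of its underside
- praline_1: loose square praline, 26 by 24 by 15 mm, 13 g, lying on the packed layer at about x +22, y +16 mm in the tray's frame. Origin: centre of its underside
- praline_2: loose square praline, 26 by 24 by 15 mm, 13 g, lying on the packed layer at about x +22, y -16 mm in the tray's frame. Origin: centre of its underside
- praline_3: loose square praline, 26 by 24 by 15 mm, 13 g, lying on the packed layer at about x -14, y +16 mm in the tray's frame. Origin: centre of its underside
- praline_4: loose square praline, 26 by 24 by 15 mm, 13 g, lying on the packed layer at about x -14, y -16 mm in the tray's frame. Origin: centre of its underside
Things that resemble listed ones, but are neither listed nor needed, are in the scene too. Leave any pink, purple or turquoise look-alike of the praline_tray alone.

How it is judged:
At the end, for the whole second after the job is handed in: both front corners of the praline tray are within 4 mm of the front rail's inner face, the tray's centre is 106 to 115 mm from the truffle tray's centre along the row (sides touching or at most 5 mm apart), the tray stands flat on the slab at rest, and the four loose pralines lie flat on top of it (x of each of front_left, front_right in the frame of display above 0.166 m and (y of praline_tray in the frame of truffle_tray between 0.106 and 0.115 m or y of praline_tray in the frame of truffle_tray between -0.115 and -0.106 m) and z of praline_tray in the frame of display below 0.024 m and angle between praline_tray's own z axis and vertical below 0.05 rad and linear speed of praline_tray below 0.01 m/s and z of praline_1 in the frame of praline_tray between 0.015 and 0.026 m and angle between each of praline_1, praline_2, praline_3, praline_4's own z axis and vertical below 0.3 rad and z of praline_2 in the frame of praline_tray between 0.015 and 0.026 m and z of praline_3 in the frame of praline_tray between 0.015 and 0.026 m and z of praline_4 in the frame of praline_tray between 0.015 and 0.026 m).
It fails at once if the praline tray is lifted or tipped (z of praline_tray in the frame of display above 0.028 m or angle between praline_tray's own z axis and vertical above 0.1 rad).
It fails at once if the robot touches the pralines (contact force between any of the fingers, the arm and praline_layer above 0.5 N or contact force between any of the fingers, the arm and praline_1 above 0.5 N or contact force between any of the fingers, the arm and praline_2 above 0.5 N or contact force between any of the fingers, the arm and praline_3 above 0.5 N or contact force between any of the fingers, the arm and praline_4 above 0.5 N).
It fails at once if a loose praline leaves the top of the tray or falls over ((z of praline_1 in the frame of praline_tray below 0.013 m or z of praline_1 in the frame of praline_tray above 0.032 m or angle between praline_1's own z axis and vertical above 0.5 rad) or (z of praline_2 in the frame of praline_tray below 0.013 m or z of praline_2 in the frame of praline_tray above 0.032 m or angle between praline_2's own z axis and vertical above 0.5 rad) or (z of praline_3 in the frame of praline_tray below 0.013 m or z of praline_3 in the frame of praline_tray above 0.032 m or angle between praline_3's own z axis and vertical above 0.5 rad) or (z of praline_4 in the frame of praline_tray below 0.013 m or z of praline_4 in the frame of praline_tray above 0.032 m or angle between praline_4's own z axis and vertical above 0.5 rad)).
It fails at once if one of the two trays already in line is pushed out of its place (more than 8 mm) (distance of any of truffle_tray, stick_tray from where it was at the start of the episode above 0.008 m).
It fails at once if the tongs or the jar are disturbed (moved more than 15 mm, or the jar tipped) (distance of any of tongs, jar from where it was at the start of the episode above 0.015 m or angle between jar's own z axis and vertical above 0.3 rad).
It also fails if it takes over 51 s, if anything falls off the work surface, if the arm or the gripper's body presses on something with over 40 N, if the wrist force passes 120 N, or if a joint passes its speed limit or range.

ROBOT

A 6-joint arm with a two-finger parallel gripper is mounted at the origin on the work surface. World frame = base frame: x ahead of the robot, y to its left, z up, the work surface at z = 0. Lengths are in m, angles in rad, forces in N, time in s.
With the tool pointing down it reaches from about 0.35 to 0.775 m from the base axis. Payload 5.5 kg.
Tool frame: the origin (TCP) lies between the finger pads; the fingertips stand env.nose_length ahead of it and the grasp point (between the pads) lies 8 mm behind it (env.nose_length is the distance from the TCP to the fingertips, in m); z points along the fingers, y is the direction in which the jaws open and shut (so a half turn about z gives the same grasp; the last joint's range is limited). The gripper opens to 85 mm and grips with 20 to 120 N. Pads are 22 mm wide; open, the fingers measure 114 mm over their backs; the gripper's body (76 mm by 85 mm) begins 54 mm behind the grasp point. The pads swing forward as they close: fully open they stand 13 mm farther back than shut.
Start: joints at [-1.318, 0.313, 0.046, 1.304, 0, 1.431], TCP at [0.22, -0.531, 0.242] pointing down, gripper open.
Joint ranges: [-2.76, 2.76], [-0.86, 1.69], [-1.03, 1.26], [-2.2, 2.34], [-1.47, 1.5], [-3.14, 3.14]. Speed limits (rad/s): [2.57, 2.57, 3.14, 3.14, 3.14, 3.14].

INTERFACE

Orientations are given as a unit quaternion [w, x, y, z].
In Python, from workcell import env gives the robot as it stands. The module is installed in compiled form; this text tells all that it offers.
- The arm moves only by the shell command python3 -m creep 'ROWS' [FORCE]. ROWS is a JSON object of lists of equal length, an entry for each row: "hand": the finger opening in mm, from 0 to 85.4; "delta_pos": the shift along the tool's x, y, z scaled (see below), a list of three; "turn": the turn about the tool's z scaled (see below). In form: {"hand": [hand, ...], "delta_pos": [[dx, dy, dz], ...], "turn": [turn, ...]}. A call has exactly 5 rows; each row shifts and turns the commanded pose from where the row before left it, along the tool's axes as they then stand; what a row does not reach is not made up. The controller multiplies each number of a shift by 0.8 m and each number of a turn by 5 degrees. A row lasts 1/12 s, in which the tool goes at most 41.7 mm and 7.16 degrees, less where a joint would pass 70% of its speed; a pose out of reach is approached as far as the arm can. A call with a number of a shift or a turn outside -1 to 1 is refused whole. A call with a gripper value outside its range is refused whole. The fingers move at their own pace and stop on an object; FORCE is the grip in N (left out, the last holds). Time passes only in rows, so rows that do not move let the fingers close, or fill a call up. It gives the time, the measured TCP pose, the force and the opening at its end, in the units of the state.
- env.get_state(): the state, without advancing time (a new reading comes with each control period).
- env.read_camera(name): name is "scene" or "side" or "wrist"; returns a dict with "pixels" (420x560x3 uint8, red, green, blue), "depth" (420x560 float32, m along the optical axis (not along the pixel's ray), 0 where there is no reading), "fx", "fy", "cx", "cy" (pixels), "origin" and "orientation" of the camera in the world. Camera axes: x right, y down, z forward; pixel columns grow to the right and rows downward; lengths in m; the calibration is good to about 2 mm. A picture is of the moment at which its call begins.
- env.hand_in(): hands the job in, once; it reports no verdict.
Trained networks look in the newest picture that a camera, given by its name, has taken for a name from the list of things; names that differ only in an ending like _2 or _b are one class to them, and where a whole thing is asked for, a point or a joint stands for the part that bears it (a point fixed in the world has none). Each returns a list of dicts, best first, with "score" (0 to 1); they miss things now and then, are a little off and sometimes report something else, mostly with a low value. They report only what shows in the picture. A call takes as long as a camera call. They do not tell look-alikes from the thing itself.
- env.find_in(camera, target): "location" ([row, column] in pixels, amid what is visible of it).
- env.pinpoint(camera, target): "location" ([row, column] in pixels: a listed point, or the origin of a listed thing).
The state is a dict: "clock": time; "joint_pos": joint angles; "qvel": joint speeds; "tau": joint torques, N m; "tcp_pos": TCP position; "orientation": TCP orientation; "wrist_force": force on the tool from outside, world axes, zero at the start; "ft_torque": the same for the moment, N m; "finger_gap": finger opening in m.
Only numpy, scipy, OpenCV 4.12 (cv2) and the standard library are available. Lean on these libraries where they do the work, as an engineer would, in place of code of your own. Each camera call takes 0.05 s, during which the arm holds its last target.

## Working session

There is one attempt and no reset: what is moved stays moved. The work goes in short steps, Python scripts to look and compute and a shell command to move; the robot and the scene stay as the last step left them, time stands still between calls to the robot, and variables do not carry over. Pictures are saved under pics/ and viewed, and the job is handed in when it is done.

```bash
mkdir -p pics; cat > h.py <<'E'
import numpy as np,cv2
from workcell import env
from scipy.spatial.transform import Rotation as R
def q(o): return R.from_quat([o[1],o[2],o[3],o[0]])
def px2w(c,r,cc,d): 
    p=np.array([(cc-c['cx'])/c['fx']*d,(r-c['cy'])/c['fy']*d,d]); return q(c['orientation']).apply(p)+np.array(c['origin'])
def onplane(c,r,cc,z):
    v=q(c['orientation']).apply([(cc-c['cx'])/c['fx'],(r-c['cy'])/c['fy'],1]); o=np.array(c['origin']); return o+v*(z-o[2])/v[2]
def w2px(c,p):
    v=q(c['orientation']).inv().apply(np.array(p)-np.array(c['origin'])); return v[1]/v[2]*c['fy']+c['cy'], v[0]/v[2]*c['fx']+c['cx']
def save(c,n): cv2.imwrite('pics/'+n+'.png',c['pixels'][:,:,::-1])
E
python3 - <<'E'
from h import *
np.set_printoptions(precision=4,suppress=True)
s=env.get_state(); print(s, env.nose_length)
for n in ['scene','side']:
    c=env.read_camera(n); save(c,n+'0'); print(n,c['origin'],c['orientation'],c['fx'])
    for t in ['display','rail_face','praline_tray','front_left','front_right','truffle_tray','stick_tray','tongs','jar']:
        r=env.pinpoint(n,t)
        for k in r[:3]:
            rr,cc=k['location']; d=c['depth'][min(419,int(round(rr))),min(559,int(round(cc)))]
            print(t,round(k['score'],2),np.round(k['location'],1),px2w(c,rr,cc,d))
E
```

```text
{'clock': 0.0, 'joint_pos': array([-1.3176,  0.314 ,  0.045 ,  1.3036, -0.    ,  1.4312]), 'qvel': array([ 0.0012, -0.0001,  0.0014, -0.0005,  0.0014, -0.0007]), 'tau': array([ -0.0002, -48.0624,  29.8536,   0.0193,  -0.0001,   0.    ]), 'tcp_pos': array([ 0.22  , -0.5308,  0.2414]), 'orientation': array([-0.0009,  0.9808,  0.1952, -0.0001]), 'wrist_force': array([ 0.2236, -0.2692, -0.2283]), 'ft_torque': array([0.0312, 0.0046, 0.0162]), 'finger_gap': 0.0856758325398069} 0.011
scene [ 1.0768 -0.1891  0.7506] [-0.2918  0.7334  0.5687 -0.2317] 404.17989933895063
display 0.16 [308.8 239.6] [ 0.6835 -0.1692  0.0595]
rail_face 0.74 [308.5 350.9] [0.7289 0.0395 0.0458]
praline_tray 0.94 [138.4 364.6] [0.2033 0.2919 0.0194]
praline_tray 0.82 [184.7 154.8] [ 0.2462 -0.3183  0.0177]
praline_tray 0.71 [254.  324.5] [0.6006 0.0287 0.0575]
front_left 0.71 [178.1 118.8] [ 0.1734 -0.4166 -0.0005]
front_left 0.7 [332.6  92.3] [ 0.6281 -0.4593 -0.0001]
front_left 0.68 [137.1 335.7] [0.1759 0.2115 0.0197]
front_right 0.86 [162.4 159.2] [ 0.157  -0.3026  0.0177]
front_right 0.78 [121.3 351.8] [0.1124 
[... 473 characters left out ...]
ay 0.74 [172.9 294.7] [0.5281 0.0041 0.0407]
rail_face 0.82 [138.4 329. ] [0.7176 0.0447 0.0218]
praline_tray 0.8 [329.9 310.6] [ 0.2279 -0.3233  0.0206]
praline_tray 0.72 [256.7 426.3] [ 0.1895 -0.5079  0.4866]
praline_tray 0.66 [165.1 299.3] [0.5515 0.0096 0.0497]
front_left 0.83 [366.9 328.4] [ 0.1941 -0.4007  0.0184]
front_right 0.98 [152.5 323.7] [0.6519 0.0091 0.0313]
front_right 0.78 [354.8 271.9] [ 0.1409 -0.2974 -0.0002]
front_right 0.42 [186.5 376.5] [ 0.6176 -0.1928  0.0662]
truffle_tray 0.55 [185.4 378.4] [ 0.635  -0.188   0.0542]
stick_tray 0.75 [122.1 259.5] [0.6036 0.2154 0.0494]
tongs 0.73 [231.5 330.5] [ 0.4459 -0.1903  0.0356]
tongs 0.26 [154.5 305.9] [0.5903 0.0215 0.0551]
```

View pics/scene0.png

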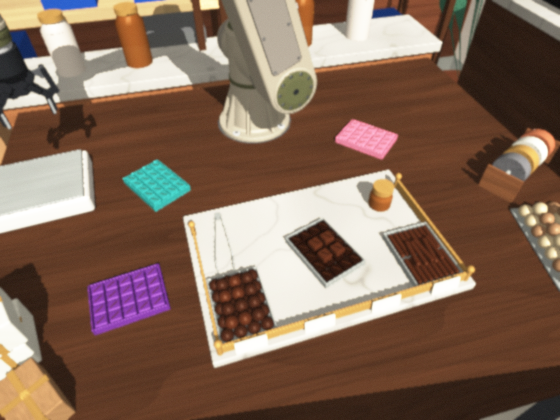

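View pics/side0.png

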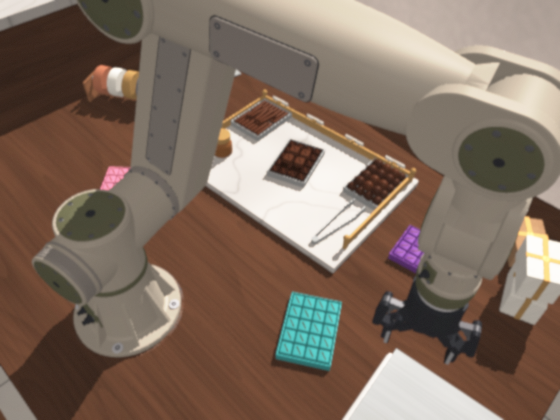

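The scene picture shows the real praline tray at about (col 325, row 252), the truffles at (240, 305) to the robot's right, the sticks at (422, 250), the tongs at (222, 240) and the jar at (380, 195). The pink, teal and purple look-alikes are all off the slab. Next I'll measure geometry from depth.

```bash
cat > m.py <<'E'
from h import *
np.set_printoptions(precision=4,suppress=True)
def cloud(c):
    r,cc=np.mgrid[0:420,0:560]; d=c['depth'].astype(float)
    p=np.stack([(cc-c['cx'])/c['fx']*d,(r-c['cy'])/c['fy']*d,d],-1)
    return q(c['orientation']).apply(p.reshape(-1,3)).reshape(420,560,3)+np.array(c['origin'])
def slab(c,P):
    m=(P[...,2]>.012)&(P[...,2]<.027)&(P[...,0]>.3)&(P[...,0]<.85)&(np.abs(P[...,1])<.42)&(c['depth']>0)
    m|=(P[...,2]>.027)&(P[...,2]<.08)&(P[...,0]>.35)&(P[...,0]<.85)&(np.abs(P[...,1])<.34)&(c['depth']>0)
    n,l,st,_=cv2.connectedComponentsWithStats(m.astype(np.uint8)); k=1+np.argmax(st[1:,4])
    return l==k
if __name__=='__main__':
  for n in ['scene','side']:
    c=env.read_camera(n);P=cloud(c);m=slab(c,P)
    print(n,m.sum(),cv2.minAreaRect((P[m][:,:2]*1000).astype(np.float32)))
    h=(P[...,2]>.033)&m
    N,l,st,ce=cv2.connectedComponentsWithStats(h.astype(np.uint8))
    for k in range(1,N):
        if st[k,4]>60:
            Q=P[l==k]; print(st[k],ce[k],cv2.minAreaRect((Q[:,:2]*1000).astype(np.float32)),Q[:,2].max())
    w=m&(np.abs(P[...,2]-.02)<.004); print('slab z',np.median(P[w][:,2]))
    z=np.clip((P[...,2])*3000,0,255).astype(np.uint8); 
    y0,x0=(160,170) if n=='scene' else (80,180)
    out=cv2.resize(c['pixels'][y0:y0+210,x0:x0+310,::-1],None,fx=2.5,fy=2.5,interpolation=cv2.INTER_CUBIC); cv2.imwrite(f'pics/{n}_crop0.png',out)
    cv2.imwrite(f'pics/{n}_z0.png',cv2.resize(z[y0:y0+210,x0:x0+310],None,fx=2.5,fy=2.5,interpolation=cv2.INTER_NEAREST))
E
python3 m.py
```

```text
scene 34803 ((552.859130859375, 32.392578125), (382.2193603515625, 559.2803955078125), 3.241478443145752)
[ 188  173  287  180 9340] [326.5746 284.5542] ((580.9527587890625, 33.72581481933594), (315.28118896484375, 539.8224487304688), 3.136866331100464) 0.07000494218804332
[369 188  24  21 340] [379.9912 199.4618] ((473.15179443359375, 213.97610473632812), (54.34761047363281, 34.863346099853516), 59.2965202331543) 0.07985466825471987
[ 285  217   81   69 2744] [324.8258 250.2008] ((571.8150634765625, 39.401729583740234), (150.90017700195312, 111.17681121826172), 19.209421157836914) 0.058623223353262865
slab z 0.02059399778679022
side 20389 ((551.031982421875, 24.450225830078125), (383.94873046875, 550.4332885742188), 3.342501163482666)
[ 221   90  195  157 4500] [330.9889 154.4611] ((578.7594604492188, 32.01170349121094), (316.25408935546875, 539.345703125), 3.0023305416107178) 0.07197119797479234
[215 136  18  20 212] [223.9528 147.3255] ((458.1229248046875, 200.11016845703125), (24.743446350097656, 52.82429504394531), 84.78221893310547) 0.0791428717674636
[ 267  139   58   47 1550] [295.9342 161.2245] ((570.1774291992188, 37.717010498046875), (156.42694091796875, 111.86621856689453), 18.892805099487305) 0.06044619826265163
slab z 0.020656453505573213
```

```bash
R='python3 -m creep'; 
python3 -m creep '{"hand":[50,50,50,50,50],"delta_pos":[[0,0,0],[0,0,0],[0,0,0],[0,0,0],[0,0,0]],"turn":[-1,-1,-1,-1,-1]}' 40
python3 -m creep '{"hand":[50,50,50,50,50],"delta_pos":[[0,0,0],[0,0,0],[0,0,0],[0,0,0],[0,0,0]],"turn":[-1,-1,-1,-1,-1]}'
```

```text
clock: 1.52
tcp_pos: [0.2201, -0.5313, 0.2423]
orientation: [0.0, 0.914, 0.405, -0.0]
wrist_force: [-0.0, -0.1, -0.1]
finger_gap: 0.0499
clock: 1.93
tcp_pos: [0.2201, -0.5312, 0.2423]
orientation: [0.0, 0.805, 0.593, -0.0]
wrist_force: [0.3, 0.3, 0.9]
finger_gap: 0.0498
```

View pics/scene_crop0.png

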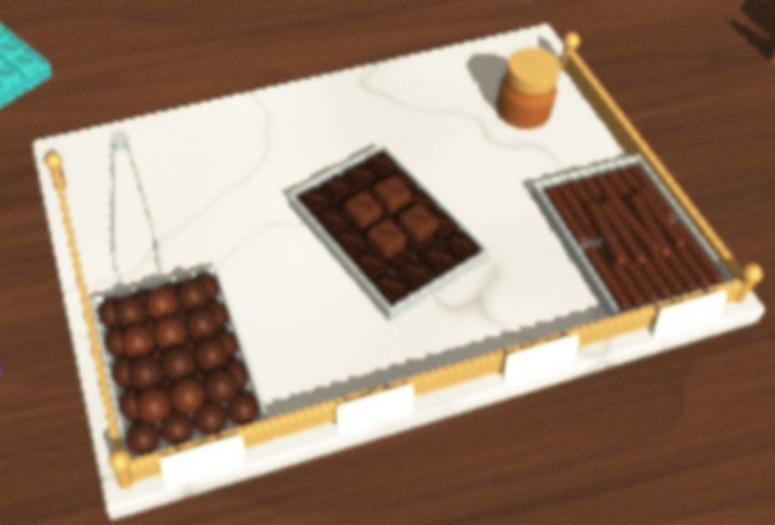

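The enlarged crop matches the depth fit: truffles lower left at crop (175, 360), askew praline tray at (385, 230), sticks at (645, 230), and both clear gaps free. I'll continue turning.

```bash
python3 -m creep '{"hand":[50,50,50,50,50],"delta_pos":[[0,0,0],[0,0,0],[0,0,0],[0,0,0],[0,0,0]],"turn":[-1,-1,-1,-1,-1]}' |tail -3
python3 -m creep '{"hand":[50,50,50,50,50],"delta_pos":[[0,0,0],[0,0,0],[0,0,0],[0,0,0],[0,0,0]],"turn":[-1,-1,-1,-1,-1]}' |tail -3
python3 -m creep '{"hand":[50,50,50,50,50],"delta_pos":[[0,0,0],[0,0,0],[0,0,0],[0,0,0],[0,0,0]],"turn":[-1,-1,-1,-1,-1]}' |tail -3
python3 -m creep '{"hand":[50,50,50,50,50],"delta_pos":[[0,0,0],[0,0,0],[0,0,0],[0,0,0],[0,0,0]],"turn":[-1,-1,-1,-1,-1]}' |tail -3
python3 -m creep '{"hand":[50,50,50,50,50],"delta_pos":[[0,0,0],[0,0,0],[0,0,0],[0,0,0],[0,0,0]],"turn":[-1,-1,-1,-1,-1]}' 
cat > go.py <<'E'
from h import *
import sys
np.set_printoptions(precision=4,suppress=True)
s=env.get_state(); o=q(s['orientation']); x=o.as_matrix()[:,0]; y=np.degrees(np.arctan2(x[1],x[0]))
print('t',round(s['clock'],2),'tcp',s['tcp_pos'],'yaw',round(y,2),'gap',s['finger_gap'],'F',s['wrist_force'],'q',s['joint_pos'])
if len(sys.argv)>3:
    g=np.array([float(v) for v in sys.argv[1:4]]); d=o.inv().apply(g-s['tcp_pos']); print('delta tool mm',d*1000,'scaled',d/.8)
E
python3 go.py .468 .003 .1
```

```text
orientation: [0.0, 0.658, 0.753, -0.0]
wrist_force: [0.3, 0.7, 0.0]
finger_gap: 0.0503
orientation: [0.0, 0.479, 0.878, -0.0]
wrist_force: [-0.0, 0.3, -0.0]
finger_gap: 0.0499
orientation: [0.0, 0.278, 0.961, -0.0]
wrist_force: [-1.0, 0.2, -0.1]
finger_gap: 0.0501
orientation: [0.0, 0.063, 0.998, -0.0]
wrist_force: [0.3, 0.9, -1.4]
finger_gap: 0.0501
clock: 4.02
tcp_pos: [0.2201, -0.5313, 0.2423]
orientation: [-0.0, -0.154, 0.988, -0.0]
wrist_force: [-0.5, 0.5, 0.9]
finger_gap: 0.0498
t 4.02 tcp [ 0.2201 -0.5313  0.2423] yaw -162.25 gap 0.049833265126338636 F [-0.4694  0.4599  0.8826] q [-1.3176  0.3132  0.0461  1.3036 -0.     -1.6274]
delta tool mm [-399.0158  433.2427  142.28  ] scaled [-0.4988  0.5416  0.1778]
```

```bash
python3 -m creep '{"hand":[50,50,50,50,50],"delta_pos":[[-0.025,0.027,0],[-0.025,0.027,0],[-0.025,0.027,0],[-0.025,0.027,0],[-0.025,0.027,0]],"turn":[0,0,0,0,0]}' 
python3 -m creep '{"hand":[50,50,50,50,50],"delta_pos":[[-0.025,0.027,0],[-0.025,0.027,0],[-0.025,0.027,0],[-0.025,0.027,0],[-0.025,0.027,0]],"turn":[0,0,0,0,0]}' |grep tcp
python3 -m creep '{"hand":[50,50,50,50,50],"delta_pos":[[-0.025,0.027,0],[-0.025,0.027,0],[-0.025,0.027,0],[-0.025,0.027,0],[-0.025,0.027,0]],"turn":[0,0,0,0,0]}' |grep tcp
python3 -m creep '{"hand":[50,50,50,50,50],"delta_pos":[[-0.025,0.027,0.03],[-0.025,0.027,0.03],[-0.025,0.027,0.03],[-0.025,0.027,0.02],[-0.02,0.02,0]],"turn":[0,0,0,0,-0.29]}' 
python3 go.py .468 .003 .05
```

```text
clock: 4.43
tcp_pos: [0.2833, -0.397, 0.2423]
orientation: [0.0, -0.152, 0.988, -0.0]
wrist_force: [0.1, 0.2, 0.2]
finger_gap: 0.0498
tcp_pos: [0.3462, -0.2638, 0.2425]
tcp_pos: [0.4092, -0.1307, 0.2426]
clock: 5.68
tcp_pos: [0.4677, -0.0031, 0.151]
orientation: [-0.002, -0.165, 0.986, 0.001]
wrist_force: [-1.1, -0.2, -0.5]
finger_gap: 0.05
t 5.68 tcp [ 0.4677 -0.0031  0.151 ] yaw -160.97 gap 0.04998988796950095 F [-1.1469 -0.2042 -0.4675] q [-0.1786  0.1624 -0.3812  1.0326  0.0003 -0.5108]
delta tool mm [ -2.7521   5.3288 100.9696] scaled [-0.0034  0.0067  0.1262]
```

```bash
python3 -m creep '{"hand":[50,50,50,50,50],"delta_pos":[[0,0,0.025],[0,0,0.025],[0,0,0.025],[0,0.005,0.02],[0,0,0.015]],"turn":[0,0,0,0,0]}' 
python3 go.py .468 .003 .034
python3 - <<'E'
from h import *
for n in ['scene','wrist']:
    c=env.read_camera(n); 
    if n=='scene':
        o=cv2.resize(c['pixels'][140:350,170:480,::-1],None,fx=2.5,fy=2.5); cv2.imwrite('pics/s1.png',o)
    else: save(c,'w1')
E
```

```text
clock: 6.1
tcp_pos: [0.4672, -0.0011, 0.0648]
orientation: [-0.001, -0.165, 0.986, 0.0]
wrist_force: [-0.3, -0.1, 0.9]
finger_gap: 0.0501
t 6.1 tcp [ 0.4672 -0.0011  0.0648] yaw -161.01 gap 0.05008307132106849 F [-0.3096 -0.11    0.924 ] q [-0.1745  0.2452 -0.5144  0.813   0.0001 -0.5059]
delta tool mm [-2.1072  3.5913 30.8365] scaled [-0.0026  0.0045  0.0385]
```

View pics/s1.png

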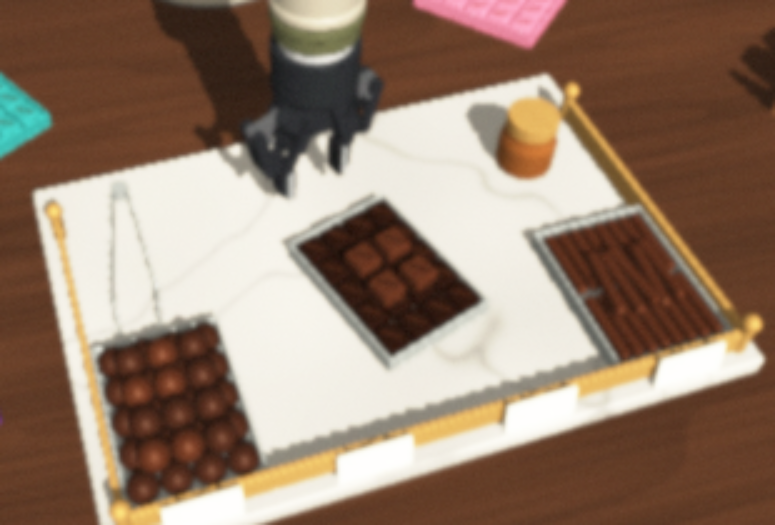

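View pics/w1.png

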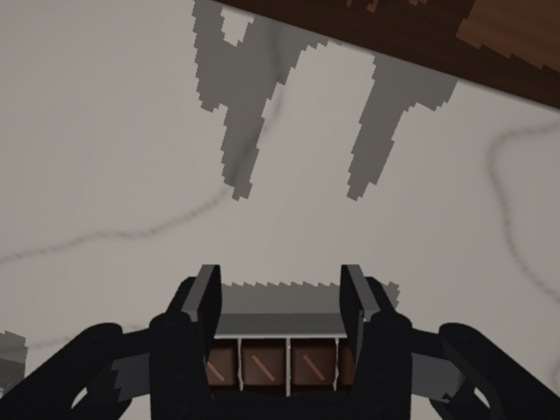

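The hand is behind the tray with its jaws parallel to the rear rim (wrist picture: rim at row ~325, centred near col 283). Now I'll lower it to rim height.

```bash
python3 -m creep '{"hand":[50,50,50,50,50],"delta_pos":[[0,0.004,0.016],[0,0,0.012],[0,0,0.007],[0,0,0],[0,0,0]],"turn":[0,0,0,0,0]}' 
python3 - <<'E'
from h import *
from m import cloud,slab
for n in ['side','scene']:
    c=env.read_camera(n); P=cloud(c); s=env.get_state()
    m=(np.hypot(P[...,0]-s['tcp_pos'][0],P[...,1]-s['tcp_pos'][1])<.06)&(P[...,2]>.022)&(P[...,2]<.1)
    # lowest dark pixels
    px=c['pixels'].astype(int).sum(-1); k=m&(px<250)
    print(n,k.sum(),np.sort(P[k][:,2])[:12])
E
python3 go.py
```

```text
clock: 6.62
tcp_pos: [0.4672, 0.0012, 0.0384]
orientation: [-0.0, -0.165, 0.986, -0.0]
wrist_force: [0.2, 0.5, -0.1]
finger_gap: 0.0498
side 278 [0.0335 0.0355 0.0361 0.0367 0.0367 0.0371 0.0372 0.0378 0.0383 0.0386
 0.0386 0.0387]
scene 444 [0.0328 0.033  0.0331 0.0334 0.0337 0.0341 0.0344 0.0346 0.0354 0.0358
 0.0361 0.0362]
t 6.72 tcp [0.4677 0.0011 0.0388] yaw -161.05 gap 0.04990993037964449 F [-0.1068 -0.28   -0.2878] q [-0.1694  0.2772 -0.5487  0.744  -0.0001 -0.5001]
```

```bash
python3 -m creep '{"hand":[50,50,50,50,50],"delta_pos":[[0,0,0.008],[-0.008,0.002,0],[-0.008,0,0],[-0.006,0,0],[0,0,0]],"turn":[0,0,0,0,0]}' 
python3 -m creep '{"hand":[50,50,50,50,50],"delta_pos":[[-0.003,0,0],[-0.003,0,0],[-0.003,0,0],[-0.003,0,0],[-0.003,0,0]],"turn":[0,0,0,0,0]}' 
python3 go.py; python3 - <<'E'
from h import *
c=env.read_camera('wrist'); save(c,'w2')
E
```

```text
clock: 7.13
tcp_pos: [0.4851, 0.0087, 0.0322]
orientation: [0.001, -0.165, 0.986, -0.0]
wrist_force: [0.2, -0.2, -0.3]
finger_gap: 0.05
clock: 7.55
tcp_pos: [0.492, 0.0122, 0.0314]
orientation: [-0.003, -0.164, 0.986, -0.0]
wrist_force: [-6.9, -2.4, 4.7]
finger_gap: 0.0499
t 7.55 tcp [0.492  0.0122 0.0314] yaw -161.07 gap 0.04991940692031723 F [-6.9181 -2.4265  4.6694] q [-0.1374  0.3312 -0.4917  0.7529 -0.002  -0.4678]
```

View pics/w2.png

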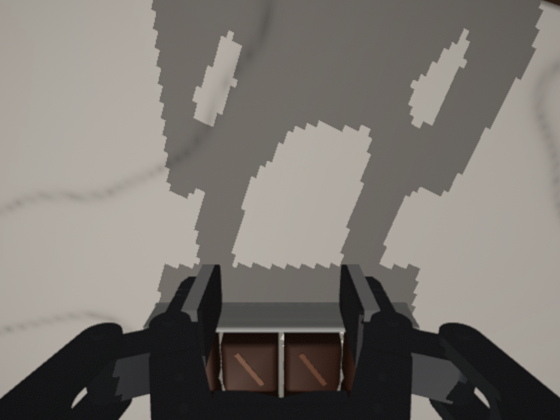

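```bash
python3 -m creep '{"hand":[50,50,50,50,50],"delta_pos":[[-0.004,0,0],[-0.0045,0,0],[-0.0045,0,0],[-0.0045,0,0],[-0.0045,0,0]],"turn":[0.1,0.16,0.16,0.16,0.16]}' 
python3 go.py; python3 m.py | grep -A3 '^scene'
```

```text
clock: 8.02
tcp_pos: [0.5085, 0.0182, 0.0313]
orientation: [-0.003, -0.133, 0.991, 0.001]
wrist_force: [-7.0, -0.4, 4.4]
finger_gap: 0.0501
t 8.02 tcp [0.5085 0.0182 0.0313] yaw -164.76 gap 0.05009385786032135 F [-6.976  -0.3734  4.4085] q [-0.122   0.3585 -0.4499  0.768  -0.0003 -0.3879]
scene 33353 ((552.6260375976562, 32.758270263671875), (383.25506591796875, 560.179443359375), 3.0379796028137207)
[ 188  173  287  180 9330] [326.3264 284.6791] ((580.8216552734375, 33.46861267089844), (314.7136535644531, 539.6411743164062), 3.2170403003692627) 0.06934849714380642
[369 188  24  22 342] [379.8655 199.5643] ((473.8639831542969, 213.34872436523438), (54.43614196777344, 33.78203582763672), 58.381126403808594) 0.07979170067279362
[ 284  206   87   88 3176] [326.9833 254.2472] ((581.6180419921875, 39.78036117553711), (174.66294860839844, 116.03009033203125), 16.2073974609375) 0.07992787332140006
```

```bash
python3 -m creep '{"hand":[50,50,50,50,50],"delta_pos":[[-0.004,0,0],[-0.0045,0,0],[-0.0045,0,0],[-0.0045,0,0],[-0.0045,0,0]],"turn":[0.16,0.16,0.16,0.16,0.16]}' 
python3 -m creep '{"hand":[50,50,50,50,50],"delta_pos":[[-0.0045,0,0],[-0.0045,0,0],[-0.0045,0,0],[-0.0045,0,0],[-0.003,0,0]],"turn":[0.16,0.16,0.16,0.16,0.16]}' 
cat > look.py <<'E'
from m import *
import sys
c=env.read_camera('scene');P=cloud(c); 
o=cv2.resize(c['pixels'][140:350,170:480,::-1],None,fx=2.5,fy=2.5,interpolation=cv2.INTER_CUBIC); cv2.imwrite('pics/%s.png'%sys.argv[1],o)
C=np.array([.5529,.0324]);a=np.radians(3.2);M=np.array([[np.cos(a),np.sin(a)],[-np.sin(a),np.cos(a)]])
s=(P[...,:2]-C)@M.T
s_=env.get_state(); t=(s_['tcp_pos'][:2]-C)@M.T; print('tcp slab',t)
for n in ['praline_tray','front_left','front_right','truffle_tray','praline_1']:
    h={'praline_tray':.02,'front_left':.029,'front_right':.029,'truffle_tray':.02,'praline_1':.04}[n]
    for k in env.pinpoint('scene',n)[:4]:
        w=onplane(c,*k['location'],h); w=(w[:2]-C)@M.T
        if abs(w[0])<.2 and abs(w[1])<.27: print(n,round(k['score'],2),w)
m=(P[...,2]>.033)&(P[...,2]<.062)&(np.abs(s[...,1])<.148)&(s[...,0]<.1655)&(s[...,0]>t[0]+.011)&(s[...,0]>-.15)&(c['depth']>0)
if len(sys.argv)>2: m&=(s[...,1]<float(sys.argv[2]))
N,l,st,ce=cv2.connectedComponentsWithStats(m.astype(np.uint8))
for k in range(1,N):
    if st[k,4]>300:
        Q=s[l==k]*1000; print('slab-frame rect',cv2.minAreaRect(Q.astype(np.float32)),'min',Q.min(0),'max',Q.max(0))
E
python3 go.py;python3 look.py s3
```

```text
clock: 8.53
tcp_pos: [0.5278, 0.0221, 0.0314]
orientation: [-0.001, -0.098, 0.995, 0.0]
wrist_force: [-3.4, 0.4, -1.7]
finger_gap: 0.0502
clock: 8.95
tcp_pos: [0.5457, 0.0248, 0.0318]
orientation: [0.0, -0.063, 0.998, -0.0]
wrist_force: [-2.9, 0.9, -2.1]
finger_gap: 0.0499
t 8.95 tcp [0.5457 0.0248 0.0318] yaw -172.82 gap 0.04990802858362069 F [-2.8948  0.9224 -2.0604] q [-0.1016  0.4138 -0.36    0.7967 -0.     -0.2269]
tcp slab [-0.0071 -0.0073]
praline_tray 0.83 [0.0822 0.0076]
front_left 0.74 [0.1472 0.0597]
front_right 0.94 [ 0.1542 -0.0462]
truffle_tray 0.61 [ 0.0971 -0.2059]
praline_1 0.67 [0.095  0.0265]
praline_1 0.58 [ 0.0656 -0.0143]
praline_1 0.54 [ 0.0953 -0.0089]
praline_1 0.46 [0.0607 0.0171]
slab-frame rect ((77.72663879394531, 2.6343612670898438), (155.96180725097656, 111.1642837524414), 6.8253173828125) min [  3.8803 -59.8454] max [160.9963  64.6038]
```

View pics/s3.png

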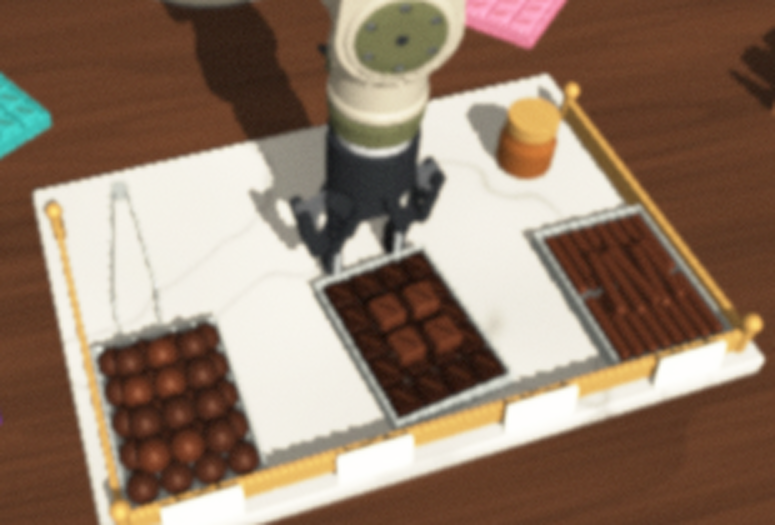

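Tray near the rail: yaw now about 4°, front-right corner about 10 mm short. The pralines are undisturbed, at crop (385–440, 300–345). I'll go on slowly.

```bash
python3 -m creep '{"hand":[50,50,50,50,50],"delta_pos":[[-0.003,0,0],[-0.003,0,0],[-0.003,0,0],[-0.003,0,0],[-0.002,0,0]],"turn":[0.16,0.16,0.16,0.16,0.16]}' 
python3 go.py;python3 look.py s4
```

```text
clock: 9.67
tcp_pos: [0.5545, 0.0264, 0.0319]
orientation: [-0.002, -0.028, 1.0, 0.0]
wrist_force: [-6.1, 0.8, 4.2]
finger_gap: 0.0498
t 9.67 tcp [0.5545 0.0264 0.0319] yaw -176.78 gap 0.04981933201927547 F [-6.0978  0.7652  4.2433] q [-0.0974  0.4303 -0.3328  0.811   0.0005 -0.1535]
tcp slab [ 0.0015 -0.0061]
praline_tray 0.65 [0.0935 0.0049]
front_left 0.91 [0.1605 0.0655]
front_left 0.41 [-0.0791  0.191 ]
front_right 0.56 [ 0.17 -0.05]
truffle_tray 0.82 [ 0.0866 -0.2027]
praline_1 0.72 [0.0676 0.0231]
praline_1 0.64 [ 0.1127 -0.016 ]
praline_1 0.59 [0.1119 0.0158]
praline_1 0.49 [ 0.0713 -0.013 ]
slab-frame rect ((87.94088745117188, 1.36346435546875), (156.42799377441406, 111.43165588378906), 4.85383415222168) min [ 12.5565 -59.3716] max [165.4438  61.2646]
```

```bash
python3 -m creep '{"hand":[50,50,50,50,50],"delta_pos":[[-0.0025,0,0],[-0.0025,0,0],[-0.0025,0,0],[-0.0015,0,0],[0,0,0]],"turn":[0,0,0,0,0]}' 
python3 go.py;python3 look.py s5
```

```text
clock: 10.38
tcp_pos: [0.5553, 0.027, 0.031]
orientation: [-0.007, -0.029, 1.0, 0.001]
wrist_force: [-20.8, -0.9, 14.5]
finger_gap: 0.0501
t 10.38 tcp [0.5553 0.027  0.031 ] yaw -176.69 gap 0.05011721771922189 F [-20.8333  -0.9482  14.4657] q [-0.0954  0.4407 -0.3182  0.8266 -0.0008 -0.1531]
tcp slab [ 0.0021 -0.0056]
praline_tray 0.65 [0.0916 0.0048]
front_left 0.69 [0.161  0.0617]
front_left 0.32 [0.0913 0.0024]
front_right 0.81 [ 0.173  -0.0504]
truffle_tray 0.97 [ 0.0924 -0.2061]
truffle_tray 0.22 [ 0.0616 -0.0132]
praline_1 0.66 [ 0.1116 -0.0085]
praline_1 0.6 [ 0.0768 -0.0123]
praline_1 0.56 [0.0725 0.0191]
praline_1 0.52 [0.1167 0.0222]
slab-frame rect ((89.01090240478516, 1.1096534729003906), (155.38565063476562, 110.71092987060547), 4.520078182220459) min [ 13.1355 -58.4699] max [165.2682  61.5336]
```

View pics/s5.png

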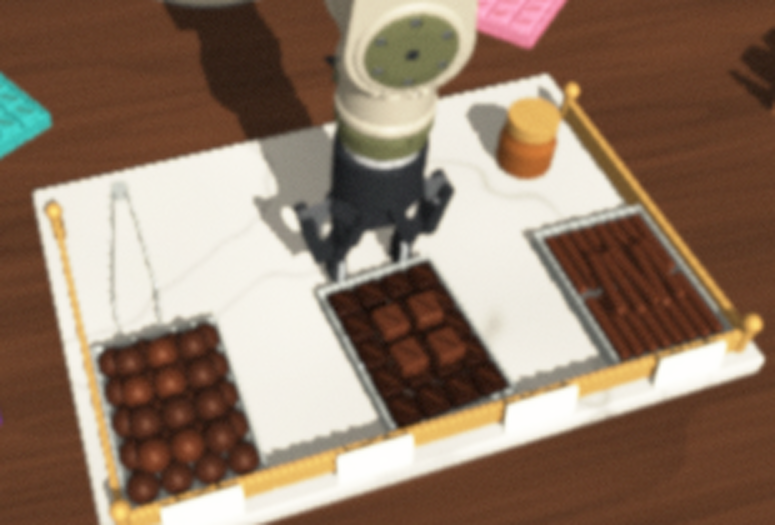

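```bash
cat > side.py <<'E'
from m import *
import sys
c=env.read_camera('side'); y0,x0,f=int(sys.argv[2]),int(sys.argv[3]),4
cv2.imwrite('pics/%s.png'%sys.argv[1],cv2.resize(c['pixels'][y0:y0+140,x0:x0+190,::-1],None,fx=f,fy=f,interpolation=cv2.INTER_CUBIC))
E
python3 side.py d5 90 230
```

```text
(no output)
```

View pics/d5.png

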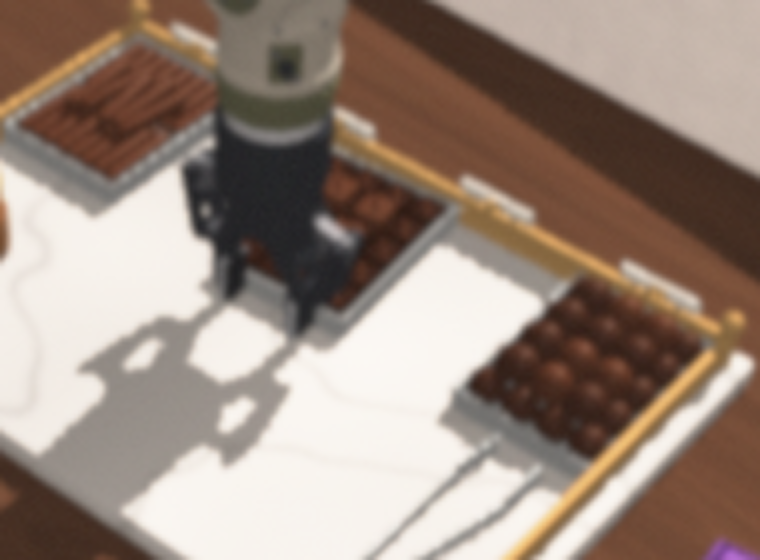

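```bash
cat > yaw.py <<'E'
from m import *
# front rail direction & tray side edges from cloud, slab frame
C=np.array([.5529,.0324]);a=np.radians(3.2);M=np.array([[np.cos(a),np.sin(a)],[-np.sin(a),np.cos(a)]])
def ln(p):
    vx,vy,x,y=cv2.fitLine((p*1000).astype(np.float32),cv2.DIST_HUBER,0,.01,.01).ravel(); return (vx,vy),(x,y)
for n in ['scene','side']:
    c=env.read_camera(n);P=cloud(c);s=(P[...,:2]-C)@M.T
    px=c['pixels'].astype(int); gold=(px[...,0]-px[...,2]>70)&(px[...,0]>140)
    m=gold&(P[...,2]>.04)&(P[...,2]<.052)&(s[...,0]>.155)&(s[...,0]<.19)&(np.abs(s[...,1])<.25)
    v,o=ln(s[m]); print(n,'rail',m.sum(),'angle deg',round(np.degrees(np.arctan2(-v[0]*np.sign(v[1]),abs(v[1]))),2),'x mid',o, s[m][:,0].min(),s[m][:,0].max())
    # tray right/left boundary at given slab-x slices: heights 0.030..0.062
    L=[];Rr=[]
    for x in np.arange(.03,.15,.006):
        k=(np.abs(s[...,0]-x)<.003)&(P[...,2]>.031)&(P[...,2]<.06)&(np.abs(s[...,1])<.145)
        if k.sum()>5: Rr.append([x,s[k][:,1].min()]);L.append([x,s[k][:,1].max()])
    for nm,A in (('right',Rr),('left',L)):
        A=np.array(A); v,o=ln(A); print(nm,'yaw',round(np.degrees(np.arctan2(v[1]*np.sign(v[0]),abs(v[0]))),2),'y at x=95:',round(o[1]+v[1]/v[0]*(95-o[0]),1))
    F=[]
    for y in np.arange(-.045,.05,.006):
        k=(np.abs(s[...,1]-y)<.003)&(np.abs(P[...,2]-.039)<.003)&(s[...,0]<.1675)&(s[...,0]>.12)&~gold
        if k.sum()>2: F.append([s[k][:,0].max(),y])
    F=np.array(F);print('front',F[:,0]*1000)
E
python3 yaw.py
```

```text
scene rail 767 angle deg 0.0 x mid (np.float32(173.3564), np.float32(-16.633154)) 0.16906114906564682 0.176883560606826
right yaw 4.81 y at x=95: -53.7
left yaw 4.63 y at x=95: 56.6
front [165.2394 163.3116 162.9095 162.751  161.4892 164.5429 164.5876 165.7229
 165.5033 165.6443 165.3279 165.1437 163.8244 163.6327 163.9011 162.4239]
side rail 277 angle deg -0.21 x mid (np.float32(170.32504), np.float32(-70.95096)) 0.16303553428440545 0.18130676563238587
right yaw 5.13 y at x=95: -55.0
left yaw 42.07 y at x=95: 5.5
front [167.1301 167.0094 164.1649 164.7217 160.415  165.4795 166.0782 166.9782
 166.6223 162.1509 167.4961 163.8702 159.7589 166.8174 166.5752 166.939 ]
```

The side picture and line fits agree. The front-right corner is on the rail, but the tray is still about 4.8° askew and jammed by friction at the rear. I'll square it from its left side with the two-finger side push, which acts on the protruding front-left corner, and reseat it after. Backing off and rising now.

```bash
python3 -m creep '{"hand":[50,50,50,50,50],"delta_pos":[[0.012,0,0],[0.02,0,0],[0.01,0,0],[0,0,-0.03],[0,0,-0.04]],"turn":[0,0,0,0,0]}' 
python3 -m creep '{"hand":[50,50,50,50,50],"delta_pos":[[0,0,-0.03],[0,0,-0.02],[0,0,0],[0,0,0],[0,0,0]],"turn":[0,0,1,1,1]}' 
python3 -m creep '{"hand":[50,50,50,50,50],"delta_pos":[[0,0,0],[0,0,0],[0,0,0],[0,0,0],[0,0,0]],"turn":[1,1,1,1,1]}' |grep tcp
python3 -m creep '{"hand":[50,50,50,50,50],"delta_pos":[[0,0,0],[0,0,0],[0,0,0],[0,0,0],[0,0,0]],"turn":[1,1,1,1,1]}' |grep tcp
python3 -m creep '{"hand":[50,50,50,50,50],"delta_pos":[[0,0,0],[0,0,0],[0,0,0],[0,0,0],[0,0,0]],"turn":[1,1,1,1,1]}' 
python3 yaw.py
python3 go.py .645 .1228 .07
```

```text
clock: 11.25
tcp_pos: [0.5272, 0.0246, 0.0861]
orientation: [-0.003, -0.028, 1.0, 0.0]
wrist_force: [0.8, -0.9, 0.2]
finger_gap: 0.0501
clock: 11.67
tcp_pos: [0.531, 0.0242, 0.129]
orientation: [0.002, 0.105, 0.994, 0.0]
wrist_force: [-0.1, -0.1, 0.2]
finger_gap: 0.0498
tcp_pos: [0.5306, 0.0243, 0.1283]
tcp_pos: [0.5306, 0.0243, 0.1283]
clock: 12.92
tcp_pos: [0.5306, 0.0243, 0.1283]
orientation: [0.001, 0.689, 0.725, 0.001]
wrist_force: [-0.9, -0.0, -1.1]
finger_gap: 0.0503
scene rail 772 angle deg -0.02 x mid (np.float32(173.25764), np.float32(-17.413017)) 0.16908454590898309 0.1771904995465972
right yaw 4.7 y at x=95: -53.5
left yaw 4.86 y at x=95: 56.4
front [165.3524 163.226  162.8886 162.4631 161.5416 164.7719 163.9733 165.6828
 166.4439 165.3681 165.1508 164.8188 163.8325 163.9802 163.2036 162.6067]
side rail 269 angle deg -0.03 x mid (np.float32(169.97156), np.float32(-78.14393)) 0.16417040749689502 0.18008596613372768
right yaw 4.48 y at x=95: -55.5
left yaw 5.3 y at x=95: 53.9
front [167.4517 162.7103 166.3973 159.3167 167.4432 165.9506 167.3962 164.1107
 164.5182 167.0465 166.8276 164.2354 167.1981 160.98   158.7298 167.189 ]
t 13.02 tcp [0.5305 0.0243 0.1283] yaw 93.22 gap 0.05012621328726888 F [-0.4445  0.0965  0.6048] q [-0.1054  0.2907 -0.2735  1.0051 -0.      1.4092]
delta tool mm [ 91.9324 119.7515  58.4257] scaled [0.1149 0.1497 0.073 ]
```

```bash
python3 -m creep '{"hand":[50,50,50,50,50],"delta_pos":[[0.023,0.03,0],[0.023,0.03,0],[0.023,0.03,0],[0.023,0.03,0],[0.023,0.03,0]],"turn":[0,0,0,0,0]}' 
python3 -m creep '{"hand":[50,50,50,50,50],"delta_pos":[[0,0,0.02],[0,0,0.03],[0,0,0.02],[0,0,0],[0,0,0]],"turn":[0,0,0,0,0]}' 
python3 go.py .645 .1228 .033
python3 look.py s6
python3 - <<'E'
from h import *
c=env.read_camera('wrist'); save(c,'w6')
E
```

```text
clock: 13.43
tcp_pos: [0.6458, 0.124, 0.1282]
orientation: [0.0, 0.686, 0.728, 0.0]
wrist_force: [0.6, -0.3, -1.1]
finger_gap: 0.0502
clock: 13.85
tcp_pos: [0.6437, 0.123, 0.071]
orientation: [-0.001, 0.686, 0.727, -0.001]
wrist_force: [-0.1, -0.0, 0.1]
finger_gap: 0.0497
t 13.85 tcp [0.6437 0.123  0.071 ] yaw 93.34 gap 0.04974959725089583 F [-0.1298 -0.0493  0.1331] q [ 0.0665  0.5602 -0.0032  1.0095 -0.      1.579 ]
delta tool mm [-0.309   1.3192 38.0368] scaled [-0.0004  0.0016  0.0475]
tcp slab [0.0968 0.0853]
praline_tray 0.66 [0.0847 0.0061]
front_left 0.65 [0.1601 0.0568]
front_right 0.67 [ 0.1657 -0.046 ]
truffle_tray 0.72 [ 0.0921 -0.2009]
praline_1 0.64 [0.0717 0.0183]
praline_1 0.59 [ 0.1117 -0.0191]
praline_1 0.5 [0.1066 0.0166]
praline_1 0.44 [ 0.0804 -0.0225]
slab-frame rect ((136.66647338867188, 4.611942291259766), (57.57594299316406, 113.97075653076172), 0.35788992047309875) min [107.8327 -52.5469] max [165.4386  61.7026]
```

View pics/s6.png

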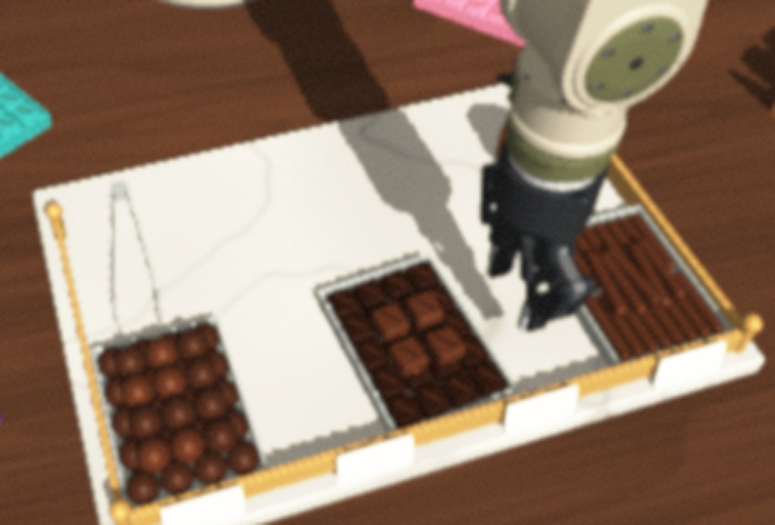

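View pics/w6.png

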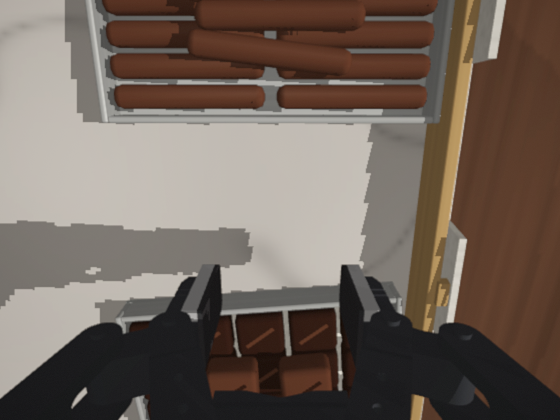

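The wrist picture shows the hand in the free gap: stick tray edge at row 120, tray's left rim at row ~300, rail at cols 415–470. All clear, so I'm lowering.

```bash
python3 -m creep '{"hand":[50,50,50,50,50],"delta_pos":[[0,-0.004,0.02],[0,0,0.018],[0,0,0.01],[0,0,0],[0,0,0]],"turn":[0,0,0,0,0]}' 
python3 -m creep '{"hand":[50,50,50,50,50],"delta_pos":[[-0.005,0,0],[-0.006,0,0],[-0.005,0,0],[-0.004,0,0],[-0.004,0,0]],"turn":[0,0,0,0,0]}' 
python3 go.py
```

```text
clock: 14.62
tcp_pos: [0.641, 0.1228, 0.0334]
orientation: [-0.0, 0.687, 0.727, -0.0]
wrist_force: [0.1, 0.2, 0.7]
finger_gap: 0.0501
clock: 15.03
tcp_pos: [0.6432, 0.1042, 0.0343]
orientation: [-0.0, 0.687, 0.727, 0.001]
wrist_force: [1.6, 4.8, 1.6]
finger_gap: 0.0499
t 15.03 tcp [0.6432 0.1042 0.0343] yaw 93.28 gap 0.04989205118228675 F [1.6065 4.7606 1.5942] q [ 0.0365  0.5826 -0.0636  0.9225  0.0021  1.55  ]
```

```bash
python3 -m creep '{"hand":[50,50,50,50,50],"delta_pos":[[-0.0045,0,0],[-0.005,0,0],[-0.005,0,0],[-0.005,0,0],[-0.005,0,0]],"turn":[0,0,0,0,0]}' 
python3 -m creep '{"hand":[50,50,50,50,50],"delta_pos":[[-0.005,0,0],[-0.005,0,0],[-0.004,0,0],[-0.003,0,0],[-0.002,0,0]],"turn":[0,0,0,0,0]}' 
python3 go.py; python3 look.py s7; python3 side.py d7 90 230; python3 yaw.py
```

```text
clock: 15.45
tcp_pos: [0.6439, 0.0851, 0.0342]
orientation: [-0.0, 0.686, 0.727, 0.001]
wrist_force: [0.8, 5.6, 3.2]
finger_gap: 0.0499
clock: 15.87
tcp_pos: [0.6445, 0.0698, 0.0342]
orientation: [-0.0, 0.687, 0.727, 0.001]
wrist_force: [-0.7, 6.7, 3.3]
finger_gap: 0.0502
t 15.87 tcp [0.6445 0.0698 0.0342] yaw 93.29 gap 0.05017788022373081 F [-0.7314  6.7039  3.2539] q [-0.0168  0.578  -0.0721  0.9199  0.0023  1.4966]
tcp slab [0.0936 0.032 ]
praline_tray 0.74 [ 0.0851 -0.026 ]
praline_tray 0.69 [0.0946 0.2088]
front_left 0.73 [0.1609 0.0264]
front_right 0.88 [ 0.1569 -0.0896]
praline_1 0.61 [ 0.1031 -0.0133]
praline_1 0.52 [ 0.0692 -0.0461]
praline_1 0.49 [ 0.1004 -0.049 ]
slab-frame rect ((133.20579528808594, -25.31308364868164), (57.18437194824219, 126.66687774658203), 0.07541915774345398) min [104.6192 -88.6643] max [161.8222  38.0198]
scene rail 761 angle deg -0.02 x mid (np.float32(173.3789), np.float32(-16.41743)) 0.16862617784369707 0.17700301036326455
right yaw -0.06 y at x=95: -88.7
left yaw 0.17 y at x=95: 21.2
front [161.1443 160.8919 160.7748 161.4177 161.2506 160.8224 161.1767 160.6646
 161.3181 160.2374 160.7003 160.4998 132.6565 133.0752 132.5667]
side rail 296 angle deg 0.08 x mid (np.float32(170.08887), np.float32(-52.037453)) 0.16424858739324638 0.18220293164811205
right yaw 0.34 y at x=95: -90.3
left yaw -0.66 y at x=95: 20.3
front [158.6103 158.7018 165.4069 158.8338 161.5415 166.6398 166.3232 159.0415
 158.7613 164.8232 163.3255 165.9795]
```

View pics/s7.png

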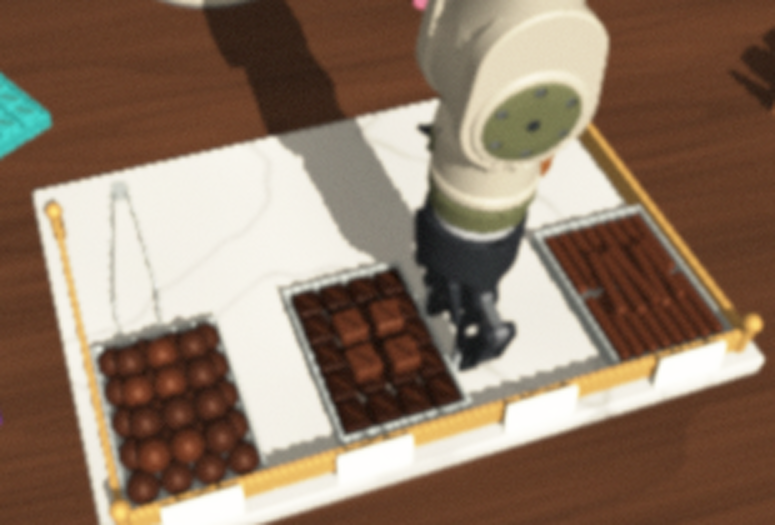

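View pics/d7.png

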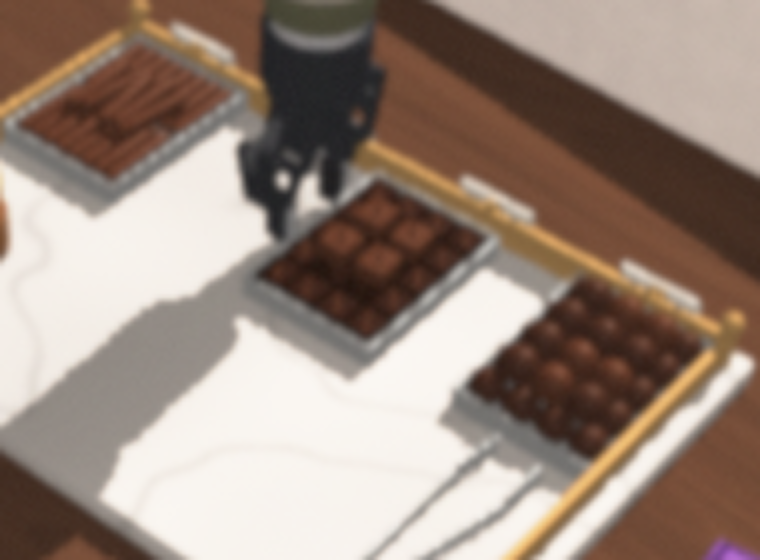

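The tray is now square (yaw about 0°), 9 mm off the rail and about 61 mm short of the truffle tray, with all pralines in place. I'll continue the side push.

```bash
python3 -m creep '{"hand":[50,50,50,50,50],"delta_pos":[[-0.004,0,0],[-0.005,0,0],[-0.005,0,0],[-0.005,0,0],[-0.005,0,0]],"turn":[0,0,0,0,0]}' 
python3 -m creep '{"hand":[50,50,50,50,50],"delta_pos":[[-0.005,0,0],[-0.005,0,0],[-0.005,0,0],[-0.005,0,0],[-0.005,0,0]],"turn":[0,0,0,0,0]}' 
python3 -m creep '{"hand":[50,50,50,50,50],"delta_pos":[[-0.005,0,0],[-0.004,0,0],[-0.003,0,0],[-0.002,0,0],[0,0,0]],"turn":[0,0,0,0,0]}' 
python3 go.py; python3 look.py s8; python3 side.py d8 90 230; python3 yaw.py
```

```text
clock: 16.73
tcp_pos: [0.6456, 0.0508, 0.0341]
orientation: [-0.0, 0.686, 0.727, 0.001]
wrist_force: [-0.2, 6.7, 3.6]
finger_gap: 0.0499
clock: 17.15
tcp_pos: [0.6467, 0.0308, 0.0341]
orientation: [-0.0, 0.686, 0.727, 0.001]
wrist_force: [0.3, 7.3, 3.5]
finger_gap: 0.0501
clock: 17.57
tcp_pos: [0.6473, 0.0192, 0.0341]
orientation: [-0.0, 0.687, 0.727, 0.001]
wrist_force: [-0.4, 4.9, 4.2]
finger_gap: 0.0501
t 17.57 tcp [0.6473 0.0192 0.0341] yaw 93.27 gap 0.05007781291101149 F [-0.4469  4.9203  4.2295] q [-0.0948  0.5772 -0.0738  0.9193  0.0015  1.4188]
tcp slab [ 0.0936 -0.0184]
praline_tray 0.7 [ 0.0763 -0.0827]
front_left 0.93 [ 0.1633 -0.0321]
front_left 0.34 [ 0.0632 -0.1008]
front_right 0.86 [ 0.159  -0.1357]
truffle_tray 0.74 [ 0.0954 -0.2024]
praline_1 0.74 [ 0.0699 -0.0715]
praline_1 0.58 [ 0.0731 -0.0982]
praline_1 0.51 [ 0.1134 -0.0713]
praline_1 0.5 [ 0.1025 -0.1016]
slab-frame rect ((133.2324676513672, -75.75369262695312), (126.61772155761719, 57.26004409790039), 89.9913558959961) min [ 104.5959 -139.0637] max [161.8568 -12.4448]
scene rail 760 angle deg 0.03 x mid (np.float32(173.33553), np.float32(-18.109282)) 0.1689530007433602 0.1767243280825119
right yaw 0.07 y at x=95: -139.0
left yaw 0.46 y at x=95: -29.3
front [160.7361 161.8254 160.6914 153.1025 132.9459 132.8639]
side rail 305 angle deg 0.06 x mid (np.float32(169.74545), np.float32(-46.31409)) 0.1641394199152508 0.18192514680907337
right yaw 0.16 y at x=95: -141.3
left yaw 0.37 y at x=95: -29.9
front [155.0294 166.7411 167.4277]
```

View pics/d8.png

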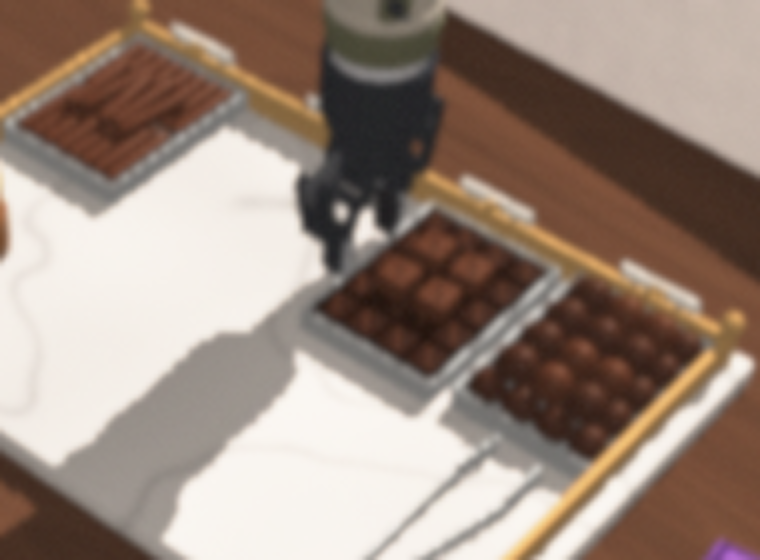

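About 10 mm of gap to the truffle tray remains, so I'll continue gently.

```bash
python3 -m creep '{"hand":[50,50,50,50,50],"delta_pos":[[-0.003,0,0],[-0.003,0,0],[-0.003,0,0],[-0.002,0,0],[0,0,0]],"turn":[0,0,0,0,0]}' 
python3 go.py; python3 look.py s9; python3 side.py d9 90 230; python3 yaw.py
```

```text
clock: 18.43
tcp_pos: [0.6478, 0.0105, 0.034]
orientation: [-0.0, 0.687, 0.727, 0.001]
wrist_force: [-0.5, 5.5, 4.1]
finger_gap: 0.05
t 18.43 tcp [0.6478 0.0105 0.034 ] yaw 93.28 gap 0.04995769165855191 F [-0.5041  5.5464  4.1199] q [-0.1083  0.5778 -0.0729  0.9197  0.0014  1.4053]
tcp slab [ 0.0935 -0.0272]
praline_tray 0.87 [ 0.0843 -0.092 ]
front_left 0.91 [ 0.1549 -0.0426]
front_right 0.84 [ 0.1592 -0.1473]
truffle_tray 0.64 [ 0.0985 -0.2074]
truffle_tray 0.34 [0.1643 0.004 ]
praline_1 0.74 [ 0.0963 -0.0952]
praline_1 0.66 [ 0.0659 -0.08  ]
praline_1 0.57 [ 0.1042 -0.1106]
praline_1 0.44 [ 0.1029 -0.0754]
slab-frame rect ((133.25473022460938, -84.38172912597656), (126.86920928955078, 57.33713150024414), 89.92607116699219) min [ 104.6059 -147.7937] max [161.9544 -20.9461]
scene rail 765 angle deg 0.02 x mid (np.float32(173.30972), np.float32(-19.416407)) 0.16858506188004815 0.1768754993188679
right yaw -0.03 y at x=95: -143.1
left yaw 0.43 y at x=95: -38.0
front [160.9522 161.2907 132.4038 132.6468]
side rail 302 angle deg -0.02 x mid (np.float32(169.83388), np.float32(-34.417812)) 0.16395224293953864 0.17962645486417514
right yaw 0.25 y at x=95: -144.1
left yaw -84.35 y at x=95: -32.5
front [159.5043 147.33  ]
```

View pics/d9.png

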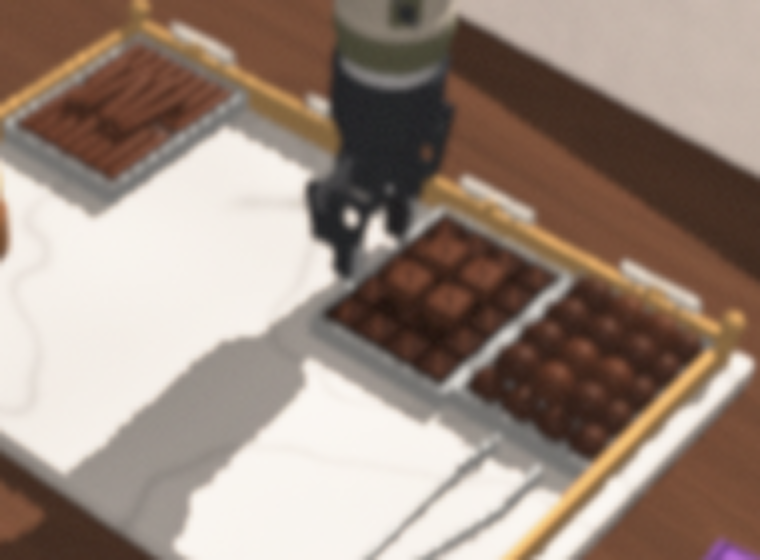

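View pics/s9.png

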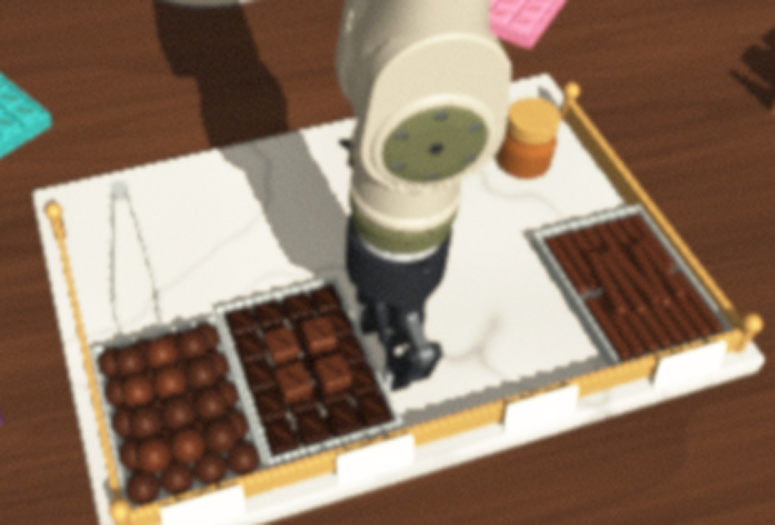

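Side gap is about 1–2 mm, the tray is square, and the front gap is still about 9 mm. I'll back off and go behind it for a straight rear push, first checking the clearance to the tongs.

```bash
python3 -m creep '{"hand":[50,50,50,50,50],"delta_pos":[[0.012,0,0],[0.015,0,0],[0.01,0,0],[0,0,-0.03],[0,0,-0.035]],"turn":[0,0,0,0,0]}' 
python3 -m creep '{"hand":[46,46,46,46,46],"delta_pos":[[0,0,-0.03],[0,0,-0.02],[0,0,0],[0,0,0],[0,0,0]],"turn":[0,0,-1,-1,-1]}' |grep tcp
python3 -m creep '{"hand":[46,46,46,46,46],"delta_pos":[[0,0,0],[0,0,0],[0,0,0],[0,0,0],[0,0,0]],"turn":[-1,-1,-1,-1,-1]}' |grep tcp
python3 -m creep '{"hand":[46,46,46,46,46],"delta_pos":[[0,0,0],[0,0,0],[0,0,0],[0,0,0],[0,0,0]],"turn":[-1,-1,-1,-1,-1]}' |grep tcp
python3 -m creep '{"hand":[46,46,46,46,46],"delta_pos":[[0,0,0],[0,0,0],[0,0,0],[0,0,0],[0,0,0]],"turn":[-1,-1,-1,-1,-1]}' 
python3 yaw.py
python3 - <<'E'
from h import *
C=np.array([.5529,.0324]);a=np.radians(3.2);M=np.array([[np.cos(a),np.sin(a)],[-np.sin(a),np.cos(a)]])
c=env.read_camera('scene')
for X,Y in [(115,330),(160,325),(120,190)]:
    print('tongs',(onplane(c,140+Y/2.5,170+X/2.5,.03)[:2]-C)@M.T)
t=M.T@np.array([-.025,-.092])+C; print('target',t)
import subprocess; print(subprocess.run(['python3','go.py',str(t[0]),str(t[1]),'.07'],capture_output=True,text=True).stdout)
E
```

```text
clock: 19.3
tcp_pos: [0.6432, 0.0408, 0.0829]
orientation: [-0.002, 0.686, 0.727, -0.003]
wrist_force: [0.9, -0.3, 0.1]
finger_gap: 0.0503
tcp_pos: [0.646, 0.04, 0.1258]
tcp_pos: [0.6456, 0.04, 0.125]
tcp_pos: [0.6456, 0.04, 0.1251]
clock: 20.97
tcp_pos: [0.6456, 0.0401, 0.125]
orientation: [-0.0, -0.031, 1.0, -0.0]
wrist_force: [0.8, 0.1, -0.7]
finger_gap: 0.0462
scene rail 760 angle deg 0.03 x mid (np.float32(173.30188), np.float32(-16.823648)) 0.1685435422372738 0.17720944668749658
right yaw -0.02 y at x=95: -143.0
left yaw 0.14 y at x=95: -38.3
front [160.5503 160.6009]
side rail 321 angle deg -0.02 x mid (np.float32(170.15901), np.float32(-36.973366)) 0.16432745790068107 0.17969021053193654
right yaw 0.26 y at x=95: -143.9
left yaw -0.31 y at x=95: -41.1
front [165.6375 165.7148]
tongs [ 0.00268557 -0.23404221]
tongs [ 0.00939846 -0.1963676 ]
tongs [-0.15389395 -0.19752516]
target [ 0.53307456 -0.06085209]
t 21.12 tcp [0.6457 0.0399 0.1251] yaw -176.84 gap 0.04614701736958191 F [-0.1814  0.1536 -0.3952] q [-0.062   0.5047  0.0441  1.1108 -0.0005 -0.1172]
delta tool mm [117.9431 -94.3925  55.2707] scaled [ 0.1474 -0.118   0.0691]
```

```bash
python3 -m creep '{"hand":[46,46,46,46,46],"delta_pos":[[0.03,-0.024,0],[0.03,-0.024,0],[0.03,-0.024,0],[0.03,-0.024,0],[0.03,-0.024,0]],"turn":[0,0,0,0,0]}' 
python3 -m creep '{"hand":[46,46,46,46,46],"delta_pos":[[0,0,0.02],[0,0,0.03],[0,0,0.02],[0,0,0],[0,0,0]],"turn":[0,0,0,0,0]}' 
python3 go.py .5331 -.0609 .033
python3 look.py s10; python3 side.py d10 90 230
```

```text
clock: 21.53
tcp_pos: [0.5304, -0.0637, 0.1253]
orientation: [-0.0, -0.027, 1.0, -0.0]
wrist_force: [0.5, -0.7, -0.6]
finger_gap: 0.0459
clock: 21.95
tcp_pos: [0.5307, -0.0629, 0.0689]
orientation: [-0.001, -0.028, 1.0, 0.0]
wrist_force: [-0.7, -0.7, 0.5]
finger_gap: 0.0461
t 21.95 tcp [ 0.5307 -0.0629  0.0689] yaw -176.82 gap 0.04607526388057649 F [-0.6853 -0.6722  0.5363] q [-0.2681  0.3547 -0.3439  0.8745 -0.0003 -0.3235]
delta tool mm [-2.567   1.8534 35.9117] scaled [-0.0032  0.0023  0.0449]
tcp slab [-0.0264 -0.0942]
praline_tray 0.94 [ 0.0916 -0.0886]
front_left 0.68 [ 0.1618 -0.0368]
front_right 0.84 [ 0.1592 -0.1473]
truffle_tray 0.66 [ 0.0882 -0.2035]
truffle_tray 0.41 [ 0.1566 -0.0361]
praline_1 0.71 [ 0.0723 -0.1127]
praline_1 0.63 [ 0.0697 -0.0802]
praline_1 0.59 [ 0.1042 -0.0736]
praline_1 0.44 [ 0.1045 -0.1052]
slab-frame rect ((86.01592254638672, -92.59092712402344), (151.97804260253906, 110.73445129394531), 0.022983046248555183) min [  10.04   -147.9632] max [162.0077 -37.1994]
```

View pics/s10.png

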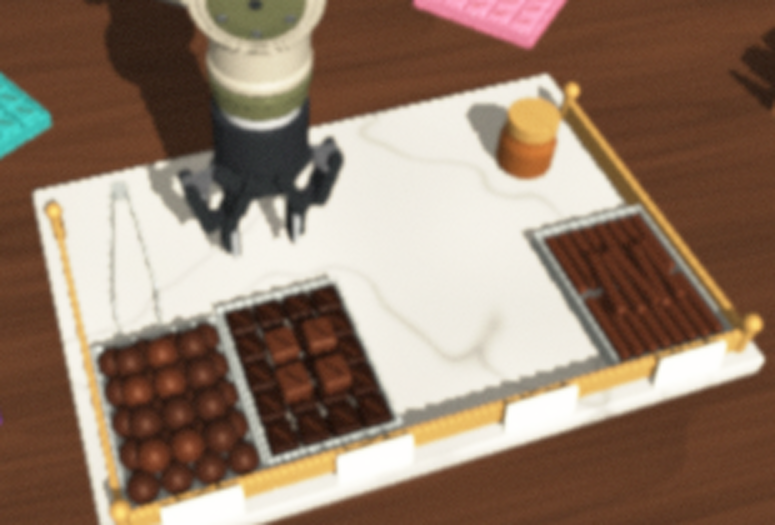

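The scene picture confirms a square tray: fitted centre (86, −92.6) mm, yaw 0.0°. The hand is behind it, well clear of the tongs (crop x<160). Now down and push the remaining 9 mm.

```bash
python3 -m creep '{"hand":[46,46,46,46,46],"delta_pos":[[0,0.002,0.02],[0,0,0.016],[0,0,0.008],[0,0,0],[0,0,0]],"turn":[0,0,0,0,0]}' 
python3 -m creep '{"hand":[46,46,46,46,46],"delta_pos":[[-0.007,0,0],[-0.01,0,0],[-0.007,0,0],[-0.004,0,0],[-0.003,0,0]],"turn":[0,0,0,0,0]}' 
python3 -m creep '{"hand":[46,46,46,46,46],"delta_pos":[[-0.003,0,0],[-0.003,0,0],[-0.003,0,0],[-0.002,0,0],[0,0,0]],"turn":[0,0,0,0,0]}' 
python3 go.py
python3 look.py s11
```

```text
clock: 22.72
tcp_pos: [0.5314, -0.0616, 0.0343]
orientation: [-0.0, -0.028, 1.0, 0.0]
wrist_force: [0.6, 0.8, 0.3]
finger_gap: 0.046
clock: 23.13
tcp_pos: [0.557, -0.0604, 0.0346]
orientation: [0.0, -0.028, 1.0, -0.0]
wrist_force: [-5.6, -0.4, 3.7]
finger_gap: 0.0462
clock: 23.55
tcp_pos: [0.5629, -0.0595, 0.0338]
orientation: [-0.002, -0.028, 1.0, 0.0]
wrist_force: [-5.7, 0.5, 3.8]
finger_gap: 0.0461
t 23.55 tcp [ 0.5629 -0.0595  0.0338] yaw -176.75 gap 0.04609972993909918 F [-5.7243  0.5153  3.7532] q [-0.2467  0.4467 -0.2999  0.8286 -0.001  -0.3033]
tcp slab [ 0.0049 -0.0923]
praline_tray 0.65 [ 0.0948 -0.0895]
front_left 0.92 [ 0.1645 -0.0391]
front_right 0.96 [ 0.1679 -0.1516]
truffle_tray 0.74 [ 0.0938 -0.2024]
praline_1 0.64 [ 0.0759 -0.1095]
praline_1 0.52 [ 0.109  -0.0706]
praline_1 0.49 [ 0.0745 -0.0788]
praline_1 0.48 [ 0.1079 -0.1089]
slab-frame rect ((90.7142562866211, -92.52306365966797), (149.32763671875, 110.61177825927734), 0.05590716004371643) min [  16.0728 -147.8244] max [165.4098 -37.1531]
```

Nearly there, by the expected 4 mm; I'll push until the force rises.

```bash
python3 -m creep '{"hand":[46,46,46,46,46],"delta_pos":[[-0.002,0,0],[-0.002,0,0],[-0.002,0,0],[-0.001,0,0],[0,0,0]],"turn":[0,0,0,0,0]}' 
python3 go.py
python3 look.py s12; python3 side.py d12 90 230
```

```text
clock: 24.27
tcp_pos: [0.5658, -0.0592, 0.0336]
orientation: [-0.005, -0.028, 1.0, -0.0]
wrist_force: [-13.1, -1.2, 9.2]
finger_gap: 0.0459
t 24.27 tcp [ 0.5658 -0.0592  0.0336] yaw -176.77 gap 0.045888345115280844 F [-13.0769  -1.203    9.1567] q [-0.244   0.4548 -0.287   0.8381 -0.0026 -0.3004]
tcp slab [ 0.0077 -0.0922]
praline_tray 0.71 [ 0.0941 -0.0934]
front_left 0.69 [ 0.1668 -0.0431]
front_left 0.17 [ 0.0151 -0.0043]
front_right 0.63 [ 0.1664 -0.1423]
truffle_tray 0.98 [ 0.0959 -0.206 ]
praline_1 0.7 [ 0.1115 -0.1139]
praline_1 0.7 [ 0.0861 -0.1064]
praline_1 0.59 [ 0.0838 -0.076 ]
praline_1 0.54 [ 0.1201 -0.0736]
slab-frame rect ((92.02481842041016, -92.37297821044922), (146.62557983398438, 110.64696502685547), 0.1056695356965065) min [  18.756  -147.6545] max [165.4347 -36.9314]
```

View pics/d12.png

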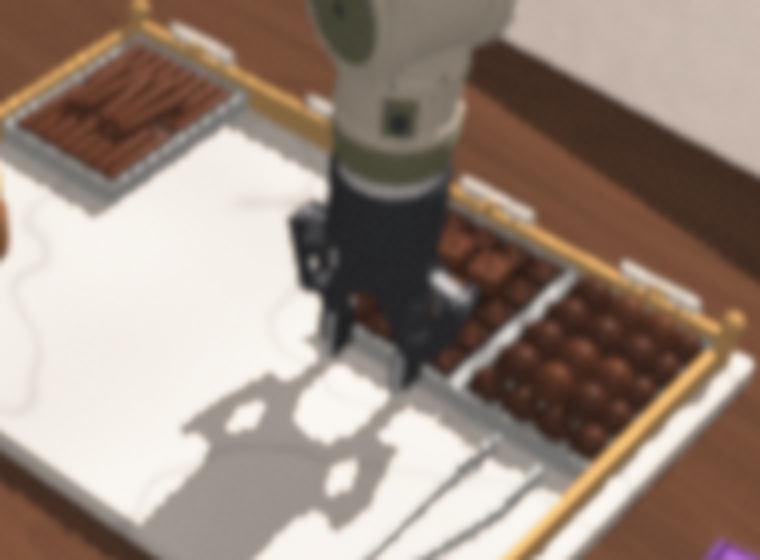

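```bash
python3 -m creep '{"hand":[46,46,46,46,46],"delta_pos":[[-0.002,0,0],[-0.002,0,0],[-0.001,0,0],[0,0,0],[0,0,0]],"turn":[0,0,0,0,0]}' 
python3 -m creep '{"hand":[46,46,46,46,46],"delta_pos":[[0.006,0,0],[0.015,0,0],[0.02,0,0],[0.01,0,-0.03],[0,0,-0.04]],"turn":[0,0,0,0,0]}' 
python3 -m creep '{"hand":[46,46,46,46,46],"delta_pos":[[0.03,0,-0.04],[0.04,0,-0.03],[0.04,0,0],[0.03,0,0],[0,0,0]],"turn":[0,0,0,0,0]}' 
python3 go.py
python3 look.py s13; python3 side.py d13 90 230;python3 yaw.py
```

```text
clock: 25.03
tcp_pos: [0.5658, -0.0591, 0.0332]
orientation: [-0.008, -0.028, 1.0, -0.0]
wrist_force: [-21.7, -3.3, 15.4]
finger_gap: 0.0459
clock: 25.45
tcp_pos: [0.5291, -0.0605, 0.0877]
orientation: [-0.004, -0.028, 1.0, 0.001]
wrist_force: [0.6, 1.0, 0.2]
finger_gap: 0.046
clock: 25.87
tcp_pos: [0.4175, -0.067, 0.1464]
orientation: [-0.002, -0.028, 1.0, 0.0]
wrist_force: [-1.3, 0.5, -0.4]
finger_gap: 0.0458
t 25.87 tcp [ 0.4175 -0.067   0.1464] yaw -176.79 gap 0.04581838822427408 F [-1.2623  0.4615 -0.4217] q [-0.3492  0.0805 -0.4888  1.0047 -0.0004 -0.4052]
tcp slab [-0.1382 -0.0924]
praline_tray 0.57 [ 0.0929 -0.0854]
front_left 0.91 [ 0.1626 -0.0401]
truffle_tray 0.79 [ 0.0869 -0.2054]
praline_1 0.61 [ 0.0771 -0.1056]
praline_1 0.57 [ 0.1137 -0.1094]
praline_1 0.56 [ 0.1169 -0.0777]
praline_1 0.5 [ 0.0739 -0.076 ]
slab-frame rect ((91.52349090576172, -92.40626525878906), (146.1029510498047, 110.63734436035156), 0.04517108201980591) min [  18.4352 -147.7636] max [164.5846 -37.1436]
scene rail 774 angle deg 0.04 x mid (np.float32(173.37846), np.float32(-18.974747)) 0.1689716613975549 0.1773934820621229
right yaw -0.01 y at x=95: -144.5
left yaw -0.04 y at x=95: -38.2
front [163.4179 165.9222]
side rail 267 angle deg -0.03 x mid (np.float32(170.18097), np.float32(-79.01803)) 0.1632027887689413 0.18010389234565544
right yaw 0.13 y at x=95: -143.9
left yaw 1.52 y at x=95: -40.3
front [159.5706 167.1477]
```

View pics/d13.png

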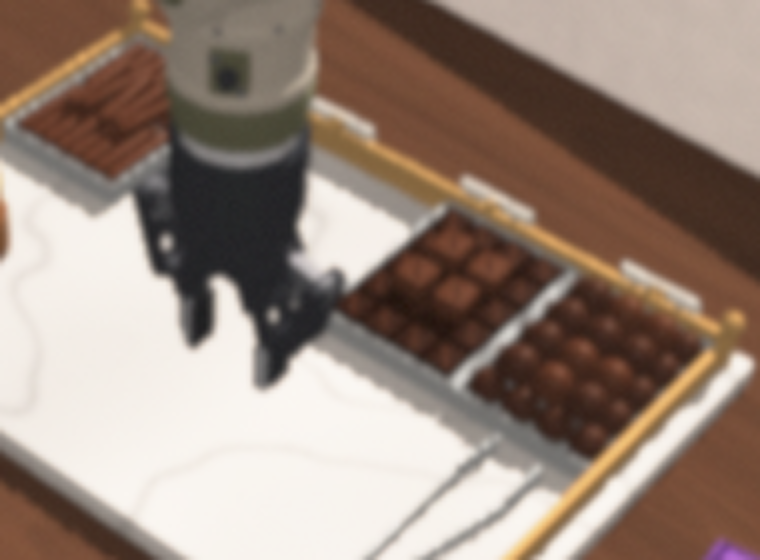

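View pics/s13.png

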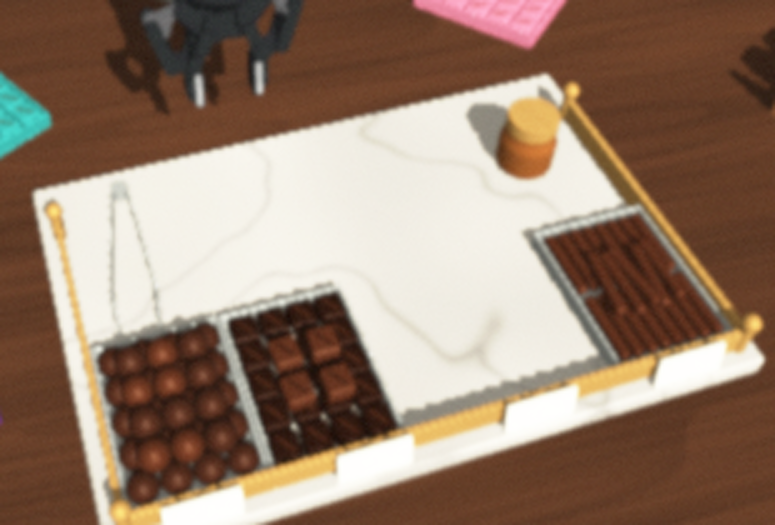

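```bash
python3 - <<'E'
from m import *
C=np.array([.5529,.0324]);a=np.radians(3.2);M=np.array([[np.cos(a),np.sin(a)],[-np.sin(a),np.cos(a)]])
c=env.read_camera('scene');P=cloud(c);s=(P[...,:2]-C)@M.T*1000
# whole truffle+praline footprint, and end rail
m=(P[...,2]>.031)&(P[...,2]<.075)&(s[...,0]>25)&(s[...,0]<150)&(s[...,1]<0)&(s[...,1]>-256)
print('footprint y',np.percentile(s[m][:,1],[0,.5,99.5,100]))
for y0,y1,nm in((-245,-160,'truffle'),(-140,-50,'praline')):
    k=(P[...,2]>.033)&(P[...,2]<.07)&(s[...,1]>y0)&(s[...,1]<y1)&(s[...,0]>0)&(s[...,0]<60); print(nm,'rear x',s[k][:,0].min(),np.percentile(s[k][:,0],1))
px=c['pixels'].astype(int);g=(px[...,0]-px[...,2]>70)&(px[...,0]>140)&(P[...,2]>.04)&(P[...,2]<.05)&(s[...,1]<-240)&(s[...,0]<140)&(s[...,0]>-120)
print('end rail y',np.median(s[g][:,1]),g.sum())
for y in range(-165,-135,2):
    k=(abs(s[...,1]-y)<1)&(s[...,0]>30)&(s[...,0]<150); print(y,k.sum(),np.round(np.percentile(P[k][:,2]*1000,[5,50,95]),1),px[k].mean(0).round())
E
```

```text
footprint y [-255.9898 -254.132   -38.8819  -37.3414]
truffle rear x 0.011507169917289017 5.077795883550897
praline rear x 19.04198515076408 20.068687461267032
end rail y -262.75018596242296 320
-165 30 [42.6 49.7 58.7] [69. 38. 27.]
-163 51 [39.1 48.2 50.7] [78. 44. 31.]
-161 52 [39.8 47.4 50.6] [81. 48. 35.]
-159 43 [39.  46.3 49.9] [85. 54. 41.]
-157 44 [26.2 45.  48.4] [88. 64. 53.]
-155 37 [22.7 44.4 47.1] [99. 84. 75.]
-153 33 [22.6 37.9 44.2] [124. 117. 108.]
-151 76 [25.8 37.3 40. ] [158. 158. 148.]
-149 31 [36.  38.3 40.2] [178. 179. 169.]
-147 73 [29.4 36.9 40. ] [179. 180. 170.]
-145 41 [36.  38.8 40.8] [172. 172. 161.]
-143 53 [26.  33.2 38.9] [119. 115. 106.]
-141 68 [27.5 39.4 41.6] [70. 58. 50.]
-139 56 [35.9 39.9 42.3] [52. 30. 22.]
-137 49 [35.5 40.2 42.3] [54. 30. 21.]
```

The end rail fits at y −262.8 (expected −263) and the tray's rear edge at x 19–20 (flush would be 20). That puts the centre spacing at about 112 mm, so all checks agree and I'm handing in.

```bash
python3 -c "
from workcell import env
print(env.hand_in())"
```

```text
the job is handed in; nothing more can be done
None
```

I pushed the praline tray along the slab into its place at the front rail beside the truffle tray, and handed the job in at about 26 s. I pushed from behind, then from its left side to square it and slide it towards the truffles, and finally from behind again to seat it on the rail.

**First push:** it jammed. The front-right corner reached the rail with the tray still about 4.8° askew, and the side push squared it.

**Last checks:**
- **Squareness:** the tray's yaw is about 0°.
- **Front edge:** the rear edge is at x = 19–20 mm, which puts the front at about 169–170 mm (rail face at 170). The last push met firm resistance of about 22 N.
- **Side gap:** the tray's centre is about 112 mm from the truffle tray's, a gap of about 2 mm.
- **Everything else:** in the pictures the four loose pralines lie flat on top, and the other two trays, the tongs and the jar look unmoved.

**Disagreements:** the network's last front-left estimate read x = 163 mm, short of the 166 mm limit. I trusted the depth fit of the rear edge instead, because the network's readings scattered by up to about 10 mm. The front edge itself was partly hidden by the rail. Some side-camera line fits were also noisy, because the hand blocked part of the view.

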